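# Dock the mixing cup on the dental-lab mixer

## Task

Dock the mixing cup on the mixer: nest its tapered foot in the sprung, rubber-lined taper of the dock with the lugs between the claws, gently press it down until the lugs rest on the collar and, keeping it down, turn it clockwise (seen from above) until both lugs are all the way under the claws. Then ease off and let go, so that the spring locks it, upright, behind the claws' lips. Use no more force than a light push of the hand, and leave the mug, the bur block and the plaster cast where they stand.

Things in the scene. Friction and masses are not known exactly. Their poses are not given: they have to be found in the camera images.
- cup: Closed aluminium mixing cup, 0.28 to 0.42 kg, standing on the bench; origin at the centre of its underside, z up. Solid tapered foot, diameter 44 mm at the underside growing evenly to 76 mm at height 36; drum 76 mm across to height 70; grey lid 79 mm across to height 78; on top a square coupling block to height 112. The cup is the same after a half turn.
- knob (a point): Centre of the cup's square grey coupling block, 101 mm above the cup's underside: the place to grip, from above. The block is 40 x 40 mm, sides along the cup's x and y, from height 78 (the lid's top) to 112. Axes as the cup's.
- lug (a point): Outer end of the cup's lug on its +x side, 53 mm from the cup's axis; another lug sticks out opposite, to -x. Each is 14 mm wide (along the cup's y) and spans heights 35 to 41 mm above the cup's underside. Axes as the cup's.
- dock: Mixer dock, fixed; origin at the centre of its plinth's underside, z up. White plinth 150 x 150 x 30 mm, sides along its x and y; above it a round white collar 124 mm across, concentric, with the claws on it. The collar is screwed up or down and set: its flat top face is 75 to 93 mm above the bench; no reading gives this, feel for it (or see it).
- axis (a point): Point on the dock's axis at the plinth's top (30 mm). Above it, inside the collar, is the sprung rubber-lined taper seat matching the cup's foot: mouth 70 mm across and 94.5 mm above the bench when free, 28 mm deep. A nested, unpressed cup has its underside 65 mm above the bench; let go within a few mm, it centres itself. Axes as the dock's.
- below_claw (a point): Point on the plinth's top below the +x claw, 54 mm along the dock's x; the other claw is at -x. Each steel claw on the collar is a roof 46 to 62 mm from the axis, 31 mm wide, underside 10.5 and top 16.5 mm above the collar's top, closed at the back and at its clockwise end (the stop); a 2.5 mm lip hangs at its open counter-clockwise end. Axes as the dock's.
- seat (a joint): How far the seat is pressed down (m), 0 free; its spring pushes up 6 N at 0, 11 N at 0.0255. Lugs go down between the claws with the cup's x axis 0.6 to 1.5 rad counter-clockwise of the dock's (or half a turn more), rest on the collar at 0.0075 to 0.0255, pass the lips within 2 mm of that, and lock with the x axes in line (either way, +-0.04). Let go, an unlocked cup rises to 0.
- mug: White mug, 76 mm across, 90 mm high, origin under its centre; leave it alone.
- burs: Wooden block 60 x 110 x 25 mm with small steel burs and discs standing in it, 46 mm high; origin under its centre; leave it alone.
- cast: Plaster dental cast, block 60 x 65 x 22 mm with a row of teeth to 31 mm; origin under its centre; leave it alone.
Things that resemble listed ones, but are neither listed nor needed, are in the scene too. What is shaped like the cup but blue or purple is not meant.

How it is judged:
At the end, for the whole second after the job is handed in: The cup stands locked in the dock and at rest: axis within 4 mm of the dock's, upright within 0.06 rad, its x axis (the lugs) along the dock's x axis within 0.08 rad either way round, and the seat held down by more than 2 mm by the lugs under the claws (value of joint seat above 0.002 m and horizontal distance between cup and dock below 0.004 m and angle between cup's own z axis and vertical below 0.06 rad and angle between the x axis of cup and the x axis of dock, either way round below 0.08 rad and linear speed of cup below 0.01 m/s); the robot touches nothing.
It fails at once if the cup and the dock press on each other with more than 40 N in all (sum over their contacts) (contact force between cup and dock above 40 N).
It fails at once if a bystander (mug, bur block, cast) is moved by more than 20 mm (distance of any of mug, burs, cast from where it was at the start of the episode above 0.02 m).
It also fails if it takes over 54 s, if anything falls off the work surface, if the arm or the gripper's body presses on something with over 40 N, if the wrist force passes 120 N, or if a joint passes its speed limit or range.

## Robot

A 6-joint arm with a two-finger parallel gripper is mounted at the origin on the work surface. World frame = base frame: x ahead of the robot, y to its left, z up, the work surface at z = 0. Lengths are in m, angles in rad, forces in N, time in s.
With the tool pointing down it reaches from about 0.375 to 0.9 m from the base axis. Payload 3.1 kg.
Tool frame: the origin (TCP) lies between the finger pads; the fingertips stand robot.tip_extent ahead of it and the grasp point (between the pads) lies 3 mm ahead of it (robot.tip_extent is the distance from the TCP to the fingertips, in m); z points along the fingers, x is the direction in which the jaws open and shut, and the axes are right-handed (so a half turn about z gives the same grasp; the last joint's range is limited). The gripper opens to 87 mm and grips with 3 to 60 N. Pads are 19 mm wide; open, the fingers measure 117 mm over their backs; the gripper's body (75 mm by 190 mm) begins 51 mm behind the grasp point.
Start: joints at [-1.413, 0.527, 1.433, -0, 1.181, -0.178], TCP at [0.207, -0.59, 0.245] pointing down, gripper open.
Joint ranges: [-3.08, 3.08], [-0.75, 2.2], [0.22, 2.44], [-1.43, 4.57], [0, 2.65], [-2.85, 2.85]. Speed limits (rad/s): [2.79, 2.79, 3.14, 3.14, 3.14, 3.14].

## Interface

Orientations are given as a unit quaternion [x, y, z, w].
In Python, from rig import robot, cams gives the robot as it stands.
- The arm moves only by the tool carry_out, never from a script. Its argument "steps" is a list of rows, each a list of 3 entries, a list of its own where there are three numbers: the shift along the world's x, y, z in cm, then the turn about the world's z in degrees, then the closure, from 0 (fully open) to 1 (shut). In form: [[[dx, dy, dz], spin, fingers], ...]. A call has 1 to 10 rows; each row shifts and turns the pose as measured when the row begins; what a row does not reach is not made up. A row lasts 1/10 s, in which the tool goes at most 50 mm and 8.59 degrees, less where a joint would pass 70% of its speed; a pose out of reach is approached as far as the arm can. A call with a gripper value outside its range is refused whole. The fingers move at their own pace and stop on an object; "squeeze" is the grip in N (left out, the last holds). Time passes only in rows, so rows that do not move let the fingers close. It gives the time, the measured TCP pose, the force and the opening at its end, in the units of the state.
- robot.get_obs(): the state, without advancing time (a new reading comes with each control period).
- cams.camera(name): name is "scene" or "side" or "wrist"; returns a dict with "pixels" (400x640x3 uint8, red, green, blue), "fx", "fy", "cx", "cy" (pixels), "k1" (the pictures are not rectified: a ray, as slopes to the right and down, at radius r is drawn at 1 + k1 r^2 times it, then the intrinsics apply), "eye" and "rotation" of the camera in the world. Camera axes: x right, y up, looking along -z (the intrinsics and any distortion apply to the point x, -y, -z); pixel columns grow to the right and rows downward; lengths in m; the calibration is good to about 2 mm. A picture is of the moment at which its call begins. There is no depth.
- robot.hand_in(): hands the job in, once; it reports no verdict.
The state is a dict: "time": time; "q": joint angles; "joint_velocities": joint speeds; "joint_torque": joint torques, N m; "position": TCP position; "tool_rot": TCP orientation; "ft_force": force on the tool from outside, world axes, zero at the start; "moment": the same for the moment, N m; "grip_width": finger opening in m.
Only numpy, scipy, OpenCV 4.12 (cv2) and the standard library are available. Lean on these libraries where they do the work, as an engineer would, in place of code of your own. Each camera call takes 0.05 s, during which the arm holds its last target. There are 200 camera calls.

## Working session

There is one attempt and no reset: what is moved stays moved. The work goes in short steps, Python scripts to look and compute and a tool call to move; the robot and the scene stay as the last step left them, time stands still between calls to the robot, and variables do not carry over. Pictures are saved under pics/ and viewed, about 8 in all and at most 12, crops included, and the job is handed in when it is done.

Besides the shell and the picture viewer there is one more tool, called by a JSON object that holds its "fn" and its "kwargs". carry_out: Moves the arm, as the interface text tells. Its arguments: {"type":"object","properties":{"steps":{"type":"array"},"squeeze":{"type":"number"}},"required":["steps"]}

```bash
mkdir -p pics; cat > h.py <<'E'
import numpy as np, cv2
from rig import robot, cams
def snap(n,f):
    c=cams.camera(n); cv2.imwrite(f'pics/{f}.png',c['pixels'][:,:,::-1]); np.save(f'pics/{f}.npy',{k:v for k,v in c.items()},allow_pickle=True); return c
def load(f): return np.load(f'pics/{f}.npy',allow_pickle=True).item()
def px2z(c,u,v,z):
    K=np.array([[c['fx'],0,c['cx']],[0,c['fy'],c['cy']],[0,0,1.]])
    p=cv2.undistortPoints(np.array([[[u,v]]],float),K,np.array([c['k1'],0,0,0.]))[0,0]
    d=np.array(c['rotation'])@np.array([p[0],-p[1],-1]); e=np.array(c['eye']); return e+d*(z-e[2])/d[2]
def proj(c,P):
    p=np.array(c['rotation']).T@(np.array(P,float)-np.array(c['eye'])); a=np.array([p[0]/-p[2],-p[1]/-p[2]]); a=a*(1+c['k1']*(a@a))
    return np.array([c['fx']*a[0]+c['cx'],c['fy']*a[1]+c['cy']])
E
python3 - <<'E'
from h import *
for n in ['scene','side','wrist']:
    c=snap(n,n+'0'); print(n,c['fx'],c['k1'],c['eye'],np.array(c['rotation']).round(3).tolist())
a=[cv2.imread(f'pics/{n}0.png') for n in ['scene','side']]
o=robot.get_obs(); print(o, robot.tip_extent)
E
```

```text
scene 498.4736250255553 -0.048734119215506105 [ 0.92269846 -0.69821423  0.92997909] [0.376, 0.101, 0.214, 0.896]
side 385.0549223286859 -0.09115568452223881 [0.13203376 0.53933024 0.60310178] [-0.14, 0.403, 0.849, -0.31]
wrist 356.16358369778004 -0.024520828956754993 [ 0.26994166 -0.56869189  0.38317432] [-0.1, 0.072, -0.574, 0.809]
{'time': 0.15, 'q': array([-1.41249412e+00,  5.28267028e-01,  1.43361062e+00, -3.57778594e-05,
        1.18141866e+00, -1.78530248e-01]), 'joint_velocities': array([ 0.00051102, -0.0023716 , -0.00086249, -0.00075636,  0.00020411,
       -0.00132917]), 'joint_torque': array([ 5.16985638e-04, -4.40429986e+01, -1.76842153e+01,  6.33211154e-02,
        5.52440481e-02, -1.01669239e-04]), 'position': array([ 0.2064774 , -0.58934255,  0.24378672]), 'tool_rot': array([ 8.15631991e-01, -5.78570419e-01, -6.08024548e-04, -5.96812663e-04]), 'ft_force': array([0.46276565, 0.28551673, 0.07909948]), 'moment': array([0.00811453, 0.01011239, 0.01326805]), 'grip_width': 0.08727795627227171} 0.022
```

Rotation is a quaternion; fix the helper.

```bash
sed -i "s/np.array(c\['rotation'\])/Rot.from_quat(c['rotation']).as_matrix()/g; 1a from scipy.spatial.transform import Rotation as Rot" h.py; sed -n 1,12p h.py | head -3
```

```text
import numpy as np, cv2
from scipy.spatial.transform import Rotation as Rot
from rig import robot, cams
```

View pics/scene0.png

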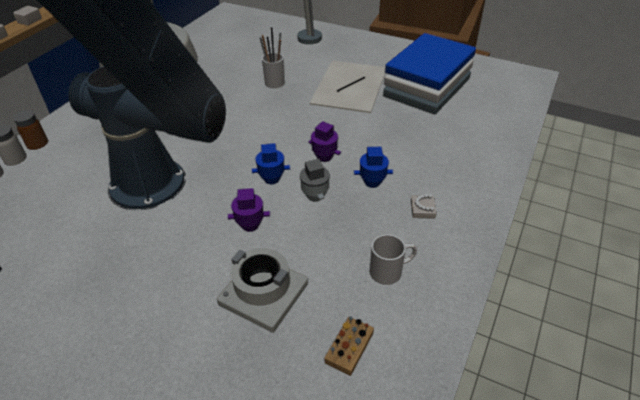

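View pics/side0.png

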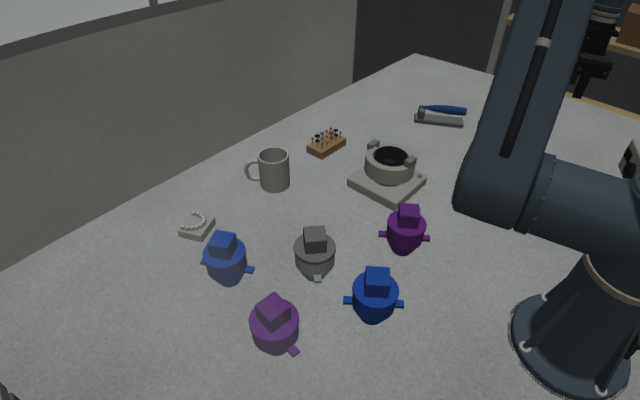

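The grey cup is at scene (315,180) / side (315,250), between two blue and two purple ones. The dock is at scene (262,280) / side (388,170). I'll zoom in with a montage.

```bash
python3 - <<'E'
from h import *
def cr(n,x,y,w,h):
    return cv2.resize(cv2.imread(f'pics/{n}0.png')[y:y+h,x:x+w],(400,300),interpolation=cv2.INTER_CUBIC)
m=np.vstack([np.hstack([cr('scene',280,145,80,60),cr('scene',205,235,120,90)]),np.hstack([cr('side',275,215,100,75),cr('side',335,130,100,75)])])
m=np.clip(m.astype(float)*1.5,0,255).astype('uint8')
cv2.imwrite('pics/m0.png',m)
c=load('scene0');s=load('side0')
print('knob top', px2z(c,314,168,.112), px2z(s,315,233,.112))
print('dock', px2z(c,262,270,.09), px2z(s,389,157,.09))
E
```

```text
knob top [0.45839728 0.14557554 0.112     ] [0.45141191 0.16169911 0.112     ]
dock [ 0.50152816 -0.17630632  0.09      ] [ 0.49775535 -0.16914263  0.09      ]
```

View pics/m0.png

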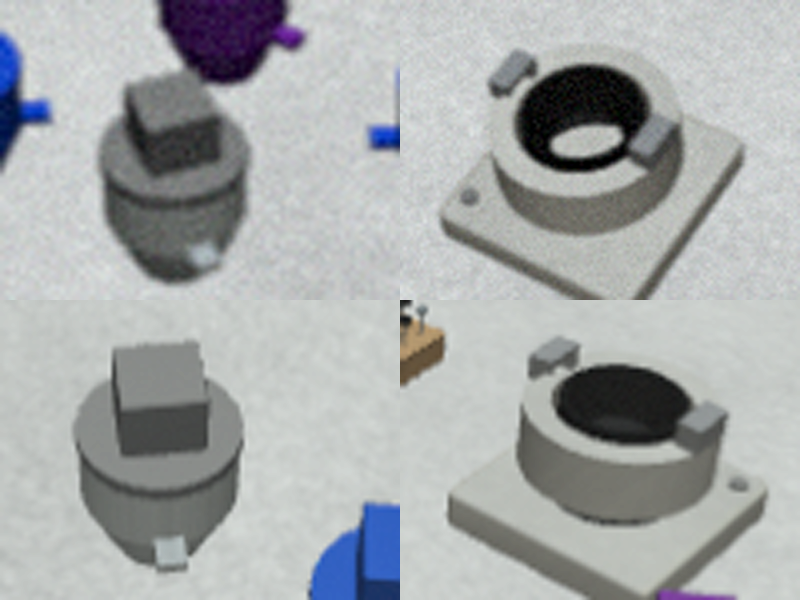

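```bash
cat > fit.py <<'E'
from h import *
from scipy.optimize import least_squares
c=load('scene0');s=load('side0')
S=lambda x,y,sc,ox,oy:np.array([ox+x/sc-.5+.5/sc,oy+y/sc-.5+.5/sc])
def W(p,l): 
    q=p[2];return [p[0]+l[0]*np.cos(q)-l[1]*np.sin(q),p[1]+l[0]*np.sin(q)+l[1]*np.cos(q),l[2]]
A=[S(*v,5,280,145) for v in [(127,91),(189,73),(219,117),(148,133)]]; LA=S(205,255,5,280,145)
B=[S(*v,4,275,215) for v in [(112,46),(200,43),(207,91),(120,105)]]; LB=S(171,257,4,275,215)
sq=[(.02,.02),(-.02,.02),(-.02,-.02),(.02,-.02)]
def match(cam,p,obs,z):
    P=np.array([proj(cam,W(p,(a,b,z))) for a,b in sq]); r=[]
    for o in obs:
        d=P-o; r+=list(d[np.argmin((d**2).sum(1))])
    return r
def fc(p): return match(c,p,A,.112)+match(s,p,B,.112)+list(proj(c,W(p,(.053,0,.038)))-LA)+list(proj(s,W(p,(-.053,0,.038)))-LB)
best=min((least_squares(fc,[.455,.153,a],loss='soft_l1') for a in np.arange(-3.1,3.1,.2)),key=lambda r:r.cost)
print('cup',best.x.round(4),best.cost,np.round(best.fun,1))
sc=400/120
DC=[S(*v,sc,205,235) for v in [(343,147),(42,212)]]; DS=[S(*v,4,335,130) for v in [(48,197),(367,190),(245,290)]]
CC=[S(*v,sc,205,235) for v in [(112,66),(255,137)]]; CS=[S(*v,4,335,130) for v in [(153,50),(303,118)]]
sq2=[(a*75/20,b*75/20) for a,b in sq]
def fd(p):
    r=[]
    for cam,obs in((c,DC),(s,DS)):
        P=np.array([proj(cam,W(p,(a,b,.03))) for a,b in sq2])
        for o in obs: d=P-o; r+=list(d[np.argmin((d**2).sum(1))])
    for cam,obs in((c,CC),(s,CS)):
        P=np.array([proj(cam,W(p,(a,0,p[3]+.0165))) for a in(.054,-.054)])
        for o in obs: d=P-o; r+=list(d[np.argmin((d**2).sum(1))])
    return r
best2=min((least_squares(fd,[.5,-.172,a,.084],x_scale=[.01,.01,.1,.01],loss='soft_l1') for a in np.arange(-1.6,1.6,.1)),key=lambda r:r.cost)
print('dock',best2.x.round(4),best2.cost,np.round(best2.fun,1))
E
python3 fit.py; python3 - <<'E'
from h import *
o=robot.get_obs(); print(Rot.from_quat(o['tool_rot']).as_matrix().round(3))
E
```

```text
cup [ 0.4533  0.1591 -0.7776] 11.248870997822806 [-0.1 -1.5  2.3 -1.2  1.2 -0.5  0.4 -0.3  0.8 -1.3  0.3 -1.9  1.   1.6
  0.2 -0.5  1.1  3.3  0.2  1.9]
dock [ 0.4983 -0.1775 -0.0425  0.0888] 10.654471931524203 [ 2.  -2.7 -1.9 -0.8 -0.6 -2.7  2.1 -2.4  0.1  0.3  0.7  1.3  0.1 -0.4
  0.4 -0.1  0.2 -0.3]
[[ 0.331 -0.944 -0.   ]
 [-0.944 -0.331  0.002]
 [-0.002 -0.    -1.   ]]
```

{"fn": "carry_out", "kwargs": {"steps": [[[2.8, 3.6, 0.5], 8, 0.3], [[2.8, 3.6, 0.5], 8, 0.3], [[2.8, 3.6, 0.5], 8, 0.3], [[2.8, 3.6, 0.5], 8, 0.3], [[2.8, 3.6, 0.5], 8, 0.3], [[2.8, 3.6, 0.5], 8, 0.3], [[2.8, 3.6, 0.5], 8, 0.3], [[2.8, 3.6, 0.5], 8, 0.3], [[2.8, 3.6, 0.5], 8, 0.3], [[0, 0, 0], 0, 0.3]]}}

```text
time: 1.15
position: [0.463, -0.253, 0.2872]
tool_rot: [0.999, 0.034, -0.0, -0.001]
ft_force: [-1.1, -0.7, 0.9]
grip_width: 0.0611
```

```bash
python3 - <<'E'
from h import *
o=robot.get_obs(); R=Rot.from_quat(o['tool_rot']).as_matrix(); print(o['position'],np.arctan2(R[1,0],R[0,0]),o['grip_width'],o['q'].round(2))
w=snap('wrist','w1'); print(w['fx'],w['eye'],proj(w,[.4983,-.1775,.09]))
E
```

```text
[ 0.46301097 -0.25298772  0.28721973] 0.06897126678446042 0.06108247218999155 [-0.71  0.35  1.62  0.    1.18 -0.78]
356.16358369778004 [ 0.45952988 -0.18832484  0.42684706] [362.2567461  99.5274507]
```

View pics/w1.png

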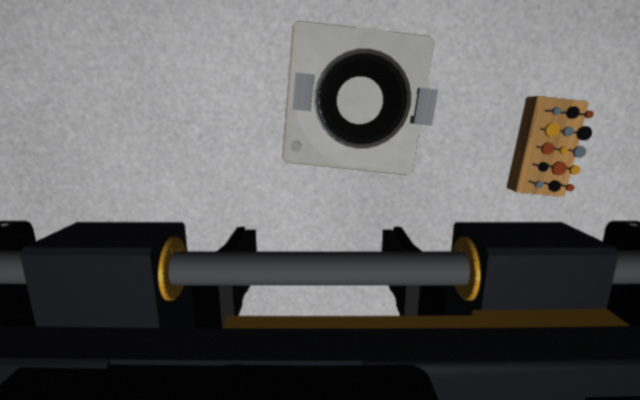

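The wrist view shows the dock: claws at (303,92) and (426,106), plinth corners at (293,22), (434,37), (411,174) and (284,161), mouth centre (363,98). My earlier estimate predicted (362,99.5), which agrees. Next I move to the cup.

```bash
python3 - <<'E'
from h import *
w=load('w1')
for H in(.078,.086,.09):
    a=px2z(w,303,92,H+.0165);b=px2z(w,426,106,H+.0165); print(H,(a+b)/2,np.hypot(*(b-a)[:2]),np.arctan2(*(b-a)[1::-1]))
C=[px2z(w,*p,.03) for p in[(293,22),(434,37),(411,174),(284,161)]]
print(np.mean(C,0),[ (np.hypot(*(C[i]-C[i-1])[:2]).round(3),np.arctan2(*(C[i]-C[i-1])[1::-1]).round(3)) for i in range(4)])
print(px2z(w,363,98,.0945))
E
```

```text
0.078 [ 0.50007311 -0.17699007  0.0945    ] 0.1120611488614952 -0.039286996152630115
0.086 [ 0.49909719 -0.17726291  0.1025    ] 0.10936370003201926 -0.03928699615262998
0.09 [ 0.49860923 -0.17739933  0.1065    ] 0.1080149756172812 -0.039286996152630205
[ 0.49818397 -0.17791639  0.03      ] [(np.float64(0.144), np.float64(1.553)), (np.float64(0.147), np.float64(-0.028)), (np.float64(0.145), np.float64(-1.609)), (np.float64(0.144), np.float64(3.108))]
[ 0.49832252 -0.17627097  0.0945    ]
```

{"fn": "carry_out", "kwargs": {"steps": [[[0.5, 4.3, 0], 4, 0.3], [[0.5, 4.3, 0], 4, 0.3], [[0, 4.3, 0], 4, 0.3], [[0, 4.3, 0], 4, 0.3], [[0, 4.3, 0], 4, 0.3], [[-0.5, 4.3, 0], 4, 0.3], [[-0.5, 4.3, 0], 4, 0.3], [[0, 4.3, 0], 4, 0.3], [[0, 0, 0], 8, 0.3], [[0, 0, 0], 0, 0.3]]}}

```text
time: 2.2
position: [0.4589, 0.0879, 0.2842]
tool_rot: [0.928, 0.373, -0.002, 0.003]
ft_force: [-0.7, 0.7, 0.5]
grip_width: 0.0612
```

```bash
python3 - <<'E'
from h import *
o=robot.get_obs(); R=Rot.from_quat(o['tool_rot']).as_matrix(); print(o['position'],np.arctan2(R[1,0],R[0,0]),o['grip_width'],o['q'].round(2))
w=snap('wrist','w2'); print(w['eye'],proj(w,[.4533,.1591,.112]))
E
```

```text
[0.45888036 0.08790609 0.28415127] 0.7635276875039954 0.0611511099108721 [-0.05  0.26  1.76 -0.01  1.12 -0.81]
[0.41431012 0.1355206  0.42339827] [372.92374128 118.59073142]
```

View pics/w2.png

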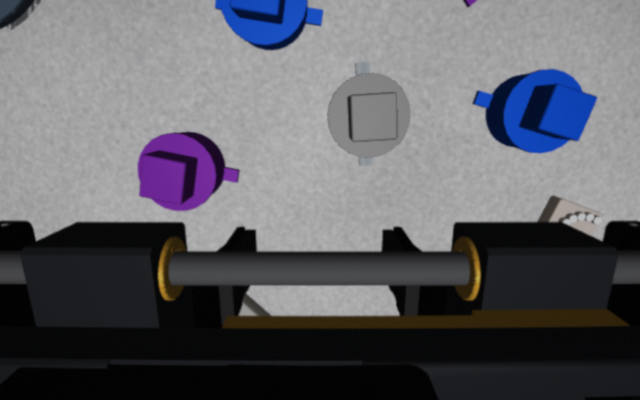

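The cup's knob top is centred near (374,116), with lugs at (362,65) and (363,165), close to the prediction of (373,119). Computing the exact approach.

```bash
python3 - <<'E'
from h import *
w=load('w2'); im=w['pixels'].astype(int)
g=cv2.GaussianBlur(w['pixels'],(3,3),0)[85:150,340:410].mean(2); 
print(g[::4,::4].round().astype(int))
a=px2z(w,362,64,.038);b=px2z(w,363,165,.038); print('lugs',(a+b)/2,np.hypot(*(b-a)[:2]),np.arctan2(*(b-a)[1::-1]))
C=[px2z(w,*p,.112) for p in[(351,95),(396,92),(398,138),(353,140)]]
print('knob',np.mean(C,0),[(np.hypot(*(C[i]-C[i-1])[:2]).round(3),np.arctan2(*(C[i]-C[i-1])[1::-1]).round(3)) for i in range(4)])
print(px2z(w,369,115,.078))
E
```

```text
[[149 132 132 132 132 131 132 131 131 131 130 130 130 130 129 151 167 163]
 [132 133 133 132 132 132 132 132 132 131 131 130 130 129 129 127 161 165]
 [133 133 131 124 119 117 115 104 104 103 103 100 103 106 114 129 137 164]
 [133 133  65 114 128 130 131 130 131 131 131 130 130 130 115 129 129 160]
 [134 133  54 117 132 132 132 132 131 131 131 131 130 130 117 130 129 142]
 [134 134  59 115 133 132 132 132 132 131 131 131 130 130 118 130 129 132]
 [134 134  67 112 133 133 132 132 132 132 131 131 130 130 113 130 129 130]
 [134 134  72 109 133 133 133 132 133 133 132 131 130 130 111 130 130 131]
 [135 135  80 106 133 133 133 133 133 132 132 131 130 130 113 130 130 130]
 [135 134  85 103 134 134 133 134 133 133 132 131 131 130 111 131 130 133]
 [135 135  91  98 134 134 133 133 133 132 132 131 131 130 111 131 131 140]
 [135 135  93  94 134 134 134 134 133 132 132 131 131 130 112 130 130 155]
 [135 135 103  88 135 134 134 133 133 132 132 131 131 130 112 131 132 167]
 [135 135 117  87 135 134 133 132 131 130 128 126 123 121 111 131 152 165]
 [135 135 135 113 115 113 111 114 123 122 122 124 130 130 131 134 163 156]
 [133 135 135 135 135 135 135 134 134 134 133 133 133 132 143 162 164 159]
 [173 144 135 135 135 135 135 135 134 134 133 133 133 147 162 162 158 159]]
lugs [0.45280483 0.15890219 0.038     ] 0.10434005401249341 -0.7688649599542055
knob [0.45306617 0.16121755 0.112     ] [(np.float64(0.038), np.float64(2.401)), (np.float64(0.038), np.float64(0.829)), (np.float64(0.039), np.float64(-0.712)), (np.float64(0.039), np.float64(-2.333))]
[0.45249304 0.16142645 0.078     ]
```

{"fn": "carry_out", "kwargs": {"steps": [[[-0.3, 3.7, -1.5], 1.5, 0.3], [[-0.3, 3.6, -1.5], 1.7, 0.3], [[0, 0, -3], 0, 0.3], [[0, 0, -3], 0, 0.3], [[0, 0, -1], 0, 0.3], [[0, 0, 0], 0, 0.3]]}}

```text
time: 2.85
position: [0.4581, 0.154, 0.1821]
tool_rot: [0.924, 0.381, 0.001, 0.004]
ft_force: [0.0, -0.0, 0.4]
grip_width: 0.0611
```

```bash
cat > st.py <<'E'
from h import *
o=robot.get_obs(); R=Rot.from_quat(o['tool_rot']).as_matrix(); print(o['time'],o['position'].round(4),'yaw',np.arctan2(R[1,0],R[0,0]).round(4),'tilt',R[:2,2].round(4),o['grip_width'].round(4),o['ft_force'].round(1),o['moment'].round(2),o['q'].round(2))
E
python3 st.py
```

```text
Traceback (most recent call last):
  File "st.py", line 2, in <module>
    o=robot.get_obs(); R=Rot.from_quat(o['tool_rot']).as_matrix(); print(o['time'],o['position'].round(4),'yaw',np.arctan2(R[1,0],R[0,0]).round(4),'tilt',R[:2,2].round(4),o['grip_width'].round(4),o['ft_force'].round(1),o['moment'].round(2),o['q'].round(2))
                                                                                                                                                                           ^^^^^^^^^^^^^^^^^^^^^
AttributeError: 'float' object has no attribute 'round'
```

{"fn": "carry_out", "kwargs": {"steps": [[[-0.3, 0.4, 0], 1.5, 0.3], [[-0.2, 0.25, 0], 0.7, 0.3], [[0, 0, -2], 0, 0.3], [[0, 0, 0], 0, 0.3]]}}

```text
time: 3.25
position: [0.4562, 0.1593, 0.1658]
tool_rot: [0.918, 0.398, 0.005, 0.006]
ft_force: [-0.5, 0.5, 0.9]
grip_width: 0.0609
```

```bash
sed -i "s/o\['grip_width'\].round(4)/round(o['grip_width'],4)/" st.py; python3 st.py
```

```text
3.25 [0.4562 0.1593 0.1658] yaw 0.8178 tilt [ 0.0136 -0.0062] 0.0609 [-0.5  0.5  0.9] [ 0.04 -0.15 -0.01] [ 0.11  0.46  1.87 -0.01  0.8  -0.7 ]
```

{"fn": "carry_out", "kwargs": {"steps": [[[-0.2, 0.1, -2], 0, 0.3], [[-0.1, 0, -2], 0, 0.3], [[0, 0, -0.5], 0, 0.3], [[0, 0, 0], 0, 0.3], [[0, 0, 0], 0, 0.3]]}}

```text
time: 3.75
position: [0.458, 0.1611, 0.1263]
tool_rot: [0.917, 0.398, 0.011, 0.008]
ft_force: [0.3, -0.1, 0.1]
grip_width: 0.0609
```

```bash
python3 st.py
```

```text
3.75 [0.458  0.1611 0.1263] yaw 0.8183 tilt [ 0.027  -0.0047] 0.0609 [ 0.3 -0.1  0.1] [ 0.02 -0.11 -0.03] [ 0.11  0.53  1.9  -0.01  0.68 -0.7 ]
```

{"fn": "carry_out", "kwargs": {"steps": [[[-0.1, 0, -0.2], 0, 0.3], [[-0.1, 0, -0.2], 0, 0.3], [[-0.1, 0, -0.2], 0, 0.3], [[-0.1, 0, -0.2], 0, 0.3], [[-0.1, 0, -0.2], 0, 0.3], [[0, 0, -0.2], 0, 0.3], [[0, 0, -0.2], 0, 0.3]]}}

```text
time: 4.45
position: [0.4544, 0.1614, 0.1142]
tool_rot: [0.917, 0.398, 0.014, 0.008]
ft_force: [0.3, 0.8, 0.1]
grip_width: 0.0612
```

```bash
python3 st.py
```

```text
4.45 [0.4544 0.1614 0.1142] yaw 0.8185 tilt [ 0.0327 -0.0041] 0.0612 [0.3 0.8 0.1] [ 0.01 -0.18  0.01] [ 0.11  0.55  1.92 -0.01  0.64 -0.69]
```

{"fn": "carry_out", "kwargs": {"steps": [[[-0.1, -0.05, -0.4], 0, 0.3], [[-0.1, 0, -0.4], 0, 0.3], [[-0.1, 0, -0.1], 0, 0.3], [[0, 0, 0], 0, 1], [[0, 0, 0], 0, 1], [[0, 0, 0], 0, 1], [[0, 0, 0], 0, 1]], "squeeze": 25}}

```text
time: 5.15
position: [0.451, 0.1609, 0.1037]
tool_rot: [0.917, 0.398, 0.014, 0.008]
ft_force: [0.2, 0.8, -0.3]
grip_width: 0.04
```

```bash
python3 st.py
```

```text
5.15 [0.451  0.1609 0.1037] yaw 0.8184 tilt [ 0.0318 -0.0041] 0.04 [ 0.2  0.8 -0.3] [ 0.07 -0.15  0.02] [ 0.11  0.57  1.94 -0.01  0.61 -0.69]
```

{"fn": "carry_out", "kwargs": {"steps": [[[0, 0, 0.5], 0, 1], [[0, 0, 2], 0, 1], [[0, 0, 2], 0, 1], [[0, 0, 2], 0, 1], [[0, 0, 2], 0, 1], [[0, 0, 2], 0, 1], [[0, 0, 2], 0, 1], [[0, 0, 1], 0, 1], [[0, 0, 0], 0, 1]]}}

```text
time: 6.05
position: [0.4451, 0.1601, 0.2427]
tool_rot: [0.917, 0.398, 0.008, 0.007]
ft_force: [0.8, 0.0, -2.9]
grip_width: 0.0397
```

```bash
python3 st.py
```

```text
6.05 [0.4451 0.1601 0.2427] yaw 0.8183 tilt [ 0.0207 -0.0055] 0.0397 [ 0.8  0.  -2.9] [ 0.06 -0.11  0.01] [ 0.11  0.32  1.82 -0.01  0.99 -0.7 ]
```

{"fn": "carry_out", "kwargs": {"steps": [[[0.6, -3.5, 0.1], -8, 1], [[0.6, -3.5, 0.1], -8, 1], [[0.6, -3.5, 0.1], -8, 1], [[0.6, -3.5, 0.1], -8, 1], [[0.6, -3.5, 0.1], -8, 1], [[0.6, -3.5, 0.1], -8, 1], [[0.6, -3.5, 0.1], -8, 1], [[0.6, -3.5, 0.1], -8, 1], [[0.4, -3, 0], -8, 1], [[0, 0, 0], -4, 1]]}}

```text
time: 7.05
position: [0.4905, -0.1599, 0.2399]
tool_rot: [0.961, -0.276, -0.004, 0.005]
ft_force: [1.4, 0.7, -3.5]
grip_width: 0.0398
```

```bash
python3 st.py
```

```text
7.05 [ 0.4905 -0.1599  0.2399] yaw -0.5592 tilt [-0.0114 -0.007 ] 0.0398 [ 1.4  0.7 -3.5] [ 0.02 -0.1  -0.06] [-0.53  0.39  1.7  -0.01  1.05  0.04]
```

```bash
cat > cup.py <<'E'
from h import *
Rg=Rot.from_quat([0.917,0.398,0.014,0.008]); pg=np.array([.451,.1609,.1037])
Rc=Rot.from_euler('z',-.7525); pc=np.array([.453,.1605,0])
# jaws centre the cup along tool x
tx=Rg.as_matrix()[:,0]; d=pc+[0,0,.1]-pg; pc=pc-np.array([tx[0],tx[1],0])*(d@tx)
def cup():
    o=robot.get_obs(); R=Rot.from_quat(o['tool_rot'])*Rg.inv(); p=o['position']+R.apply(pc-pg); r=(R*Rc).as_matrix()
    return p,r,o
if __name__=='__main__':
    p,r,o=cup(); D=np.array([.4985,-.1773])
    print('cup base',p.round(4),'axis',r[:2,2].round(4),'yaw',np.arctan2(r[1,0],r[0,0]).round(3),'rel dock',((np.arctan2(r[1,0],r[0,0])+.036)%np.pi).round(3),'to go cm',((D-p[:2])*100).round(2),'F',o['ft_force'].round(1))
E
python3 st.py; python3 cup.py
```

```text
7.05 [ 0.4905 -0.1599  0.2399] yaw -0.5592 tilt [-0.0114 -0.007 ] 0.0398 [ 1.4  0.7 -3.5] [ 0.02 -0.1  -0.06] [-0.53  0.39  1.7  -0.01  1.05  0.04]
cup base [ 0.4882 -0.1588  0.1363] axis [ 0.014  -0.0252] yaw -2.131 rel dock 1.047 to go cm [ 1.03 -1.85] F [ 1.4  0.7 -3.5]
```

{"fn": "carry_out", "kwargs": {"steps": [[[0.5, -0.9, -1.2], 0, 1], [[0.4, -0.9, -1.2], 0, 1], [[0, 0, -1.2], 0, 1], [[0, 0, 0], 0, 1]]}}

```text
time: 7.45
position: [0.4981, -0.1793, 0.1964]
tool_rot: [0.962, -0.274, -0.008, 0.004]
ft_force: [-1.2, -0.5, -2.6]
grip_width: 0.0401
```

```bash
python3 st.py; python3 cup.py; python3 - <<'E'
from h import *
from cup import cup
out=[]
for n,(x,y,w,h) in dict(scene=(200,190,140,140),side=(320,80,140,140)).items():
    c=snap(n,n+'2'); im=cv2.imread(f'pics/{n}2.png')
    out.append(cv2.resize(im[y:y+h,x:x+w],(400,400),interpolation=cv2.INTER_CUBIC))
cv2.imwrite('pics/m2.png',np.clip(np.hstack(out)*1.4,0,255).astype('uint8'))
E
```

```text
7.45 [ 0.4981 -0.1793  0.1964] yaw -0.5561 tilt [-0.0184 -0.0028] 0.0401 [-1.2 -0.5 -2.6] [-0.01 -0.03 -0.04] [-0.55  0.47  1.71 -0.01  0.97  0.01]
cup base [ 0.4951 -0.1777  0.0927] axis [ 0.0212 -0.0293] yaw -2.128 rel dock 1.05 to go cm [0.34 0.04] F [-1.2 -0.5 -2.6]
```

View pics/m2.png

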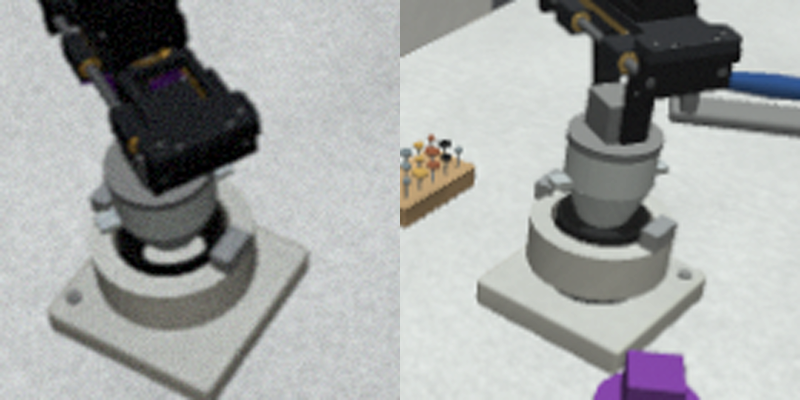

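The lugs stand between the claws and the foot is over the seat's mouth. Lowering in small steps to about 4 mm above nested, then releasing so that the cup centres itself and drops the 0.036 rad tilt.

{"fn": "carry_out", "kwargs": {"steps": [[[0.15, 0, -0.5], 0, 1], [[0.15, 0, -0.5], 0, 1], [[0.1, 0, -0.5], 0, 1], [[0.05, 0, -0.4], 0, 1], [[0, 0, 0], 0, 1]]}}

```text
time: 8.05
position: [0.5029, -0.1788, 0.1792]
tool_rot: [0.962, -0.272, -0.008, 0.005]
ft_force: [-1.5, 0.4, -0.2]
grip_width: 0.0397
```

```bash
python3 st.py; python3 cup.py
```

```text
8.05 [ 0.5029 -0.1788  0.1792] yaw -0.5518 tilt [-0.0182 -0.0058] 0.0397 [-1.5  0.4 -0.2] [-0.03  0.36  0.02] [-0.54  0.5   1.72 -0.02  0.94  0.02]
cup base [ 0.4999 -0.1776  0.0756] axis [ 0.0211 -0.0263] yaw -2.124 rel dock 1.054 to go cm [-0.14  0.03] F [-1.5  0.4 -0.2]
```

{"fn": "carry_out", "kwargs": {"steps": [[[-0.2, 0, 0], 0, 1], [[-0.1, 0, -0.2], 0, 1], [[0, 0, 0], 0, 1]]}}

```text
time: 8.35
position: [0.5012, -0.1789, 0.1772]
tool_rot: [0.962, -0.273, -0.006, 0.005]
ft_force: [-0.8, 0.8, -3.9]
grip_width: 0.0398
```

```bash
python3 st.py; python3 cup.py
```

```text
8.35 [ 0.5012 -0.1789  0.1772] yaw -0.5526 tilt [-0.0137 -0.0065] 0.0398 [-0.8  0.8 -3.9] [0.03 0.13 0.03] [-0.55  0.5   1.72 -0.02  0.92  0.02]
cup base [ 0.4986 -0.1778  0.0735] axis [ 0.0166 -0.0256] yaw -2.124 rel dock 1.053 to go cm [-0.01  0.05] F [-0.8  0.8 -3.9]
```

{"fn": "carry_out", "kwargs": {"steps": [[[-0.1, 0, -0.2], 0, 1], [[-0.05, 0, -0.2], 0, 1], [[0, 0, 0], 0, 1]]}}

```text
time: 8.65
position: [0.4993, -0.1785, 0.173]
tool_rot: [0.962, -0.273, -0.006, 0.005]
ft_force: [-0.3, -0.8, -3.8]
grip_width: 0.04
```

```bash
python3 st.py; python3 cup.py
```

```text
8.65 [ 0.4993 -0.1785  0.173 ] yaw -0.5527 tilt [-0.0142 -0.0057] 0.04 [-0.3 -0.8 -3.8] [ 0.03  0.08 -0.07] [-0.55  0.51  1.73 -0.02  0.91  0.01]
cup base [ 0.4967 -0.1773  0.0693] axis [ 0.017  -0.0264] yaw -2.125 rel dock 1.053 to go cm [ 0.18 -0.  ] F [-0.3 -0.8 -3.8]
```

{"fn": "carry_out", "kwargs": {"steps": [[[0, 0, -0.1], 0, 1], [[0, 0, 0], 0, 0.25], [[0, 0, 0], 0, 0.25], [[0, 0, 0], 0, 0.25], [[0, 0, 0], 0, 0.25], [[0, 0, 0], 0, 0.25]]}}

```text
time: 9.25
position: [0.502, -0.1801, 0.1735]
tool_rot: [0.962, -0.273, -0.002, 0.006]
ft_force: [-0.1, -0.6, -0.1]
grip_width: 0.064
```

```bash
python3 st.py; python3 - <<'E'
from h import *
out=[]
for n,(x,y,w,h) in dict(scene=(200,190,140,140),side=(320,80,140,140)).items():
    c=snap(n,n+'3'); im=cv2.imread(f'pics/{n}3.png')
    out.append(cv2.resize(im[y:y+h,x:x+w],(400,400),interpolation=cv2.INTER_CUBIC))
w=snap('wrist','w3');
cv2.imwrite('pics/m3.png',np.clip(np.hstack(out)*1.4,0,255).astype('uint8'))
E
```

```text
9.25 [ 0.502  -0.1801  0.1735] yaw -0.553 tilt [-0.0077 -0.0094] 0.064 [-0.1 -0.6 -0.1] [-0.   -0.06  0.  ] [-0.55  0.51  1.73 -0.02  0.91  0.01]
```

View pics/m3.png

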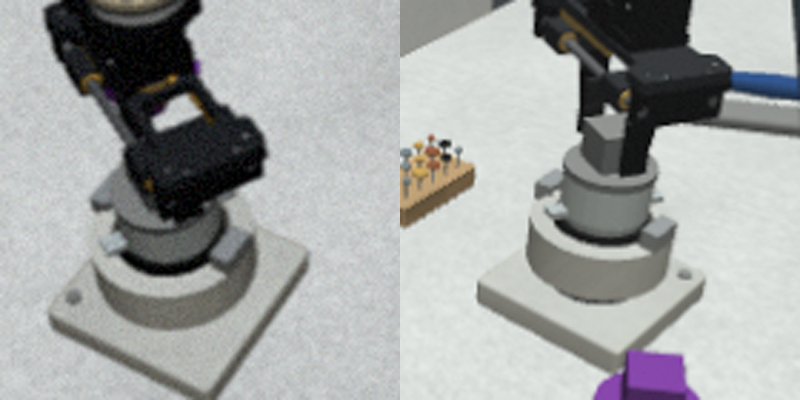

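{"fn": "carry_out", "kwargs": {"steps": [[[-0.2, 0.15, -0.2], 0, 0.25], [[-0.15, 0.1, -0.1], 0, 0.25], [[0, 0, 0], 0, 0.25]]}}

```text
time: 9.7
position: [0.4977, -0.1771, 0.17]
tool_rot: [0.962, -0.273, -0.003, 0.005]
ft_force: [0.2, 0.6, -0.0]
grip_width: 0.0654
```

```bash
python3 st.py
```

```text
9.7 [ 0.4977 -0.1771  0.17  ] yaw -0.553 tilt [-0.0085 -0.0088] 0.0654 [ 0.2  0.6 -0. ] [ 0.01 -0.03  0.02] [-0.55  0.51  1.74 -0.02  0.89  0.02]
```

{"fn": "carry_out", "kwargs": {"steps": [[[0, 0, 0], 0, 1], [[0, 0, 0], 0, 1], [[0, 0, 0], 0, 1], [[0, 0, 0], 0, 1]], "squeeze": 20}}

```text
time: 10.1
position: [0.4977, -0.1771, 0.1699]
tool_rot: [0.962, -0.273, -0.003, 0.005]
ft_force: [0.7, -0.0, -0.5]
grip_width: 0.0411
```

```bash
python3 st.py
```

```text
10.1 [ 0.4977 -0.1771  0.1699] yaw -0.5529 tilt [-0.0085 -0.0088] 0.0411 [ 0.7 -0.  -0.5] [-0.09 -0.08 -0.01] [-0.55  0.51  1.74 -0.02  0.89  0.02]
```

{"fn": "carry_out", "kwargs": {"steps": [[[0, 0, -0.2], 0, 1], [[0, 0, -0.2], 0, 1], [[0, 0, -0.2], 0, 1]]}}

```text
time: 10.4
position: [0.4979, -0.177, 0.165]
tool_rot: [0.962, -0.273, -0.003, 0.005]
ft_force: [-1.5, 0.7, 5.1]
grip_width: 0.0398
```

```bash
python3 st.py
```

```text
10.4 [ 0.4979 -0.177   0.165 ] yaw -0.5529 tilt [-0.0079 -0.0091] 0.0398 [-1.5  0.7  5.1] [ 0.08  0.16 -0.  ] [-0.55  0.51  1.75 -0.02  0.88  0.02]
```

{"fn": "carry_out", "kwargs": {"steps": [[[0, 0, -0.15], 0, 1], [[0, 0, -0.15], 0, 1], [[0, 0, -0.1], 0, 1]]}}

```text
time: 10.7
position: [0.4978, -0.1769, 0.1611]
tool_rot: [0.962, -0.273, -0.002, 0.006]
ft_force: [-2.1, 1.2, 5.0]
grip_width: 0.0397
```

```bash
python3 st.py
```

```text
10.7 [ 0.4978 -0.1769  0.1611] yaw -0.5528 tilt [-0.0078 -0.0093] 0.0397 [-2.1  1.2  5. ] [ 0.06  0.15 -0.02] [-0.55  0.52  1.75 -0.02  0.87  0.02]
```

{"fn": "carry_out", "kwargs": {"steps": [[[0, 0, -0.1], 0, 1], [[0, 0, -0.1], 0, 1]]}}

```text
time: 10.9
position: [0.4982, -0.1764, 0.1598]
tool_rot: [0.962, -0.273, -0.002, 0.005]
ft_force: [-1.4, 4.1, 12.0]
grip_width: 0.0399
```

{"fn": "carry_out", "kwargs": {"steps": [[[0, 0, -0.1], 0, 1], [[0, 0, 0], 0, 1]]}}

```text
time: 11.1
position: [0.4982, -0.1761, 0.1598]
tool_rot: [0.962, -0.272, -0.002, 0.005]
ft_force: [-2.0, 0.8, 1.7]
grip_width: 0.0401
```

Contact with the collar shows at TCP z 0.1598 (12 N), seat about 10 mm. That gives a collar height of about 0.090, which agrees with the image estimate. Turning clockwise with a light down-bias.

{"fn": "carry_out", "kwargs": {"steps": [[[0, 0, -0.06], -4, 1], [[0, 0, -0.06], -5, 1], [[0, 0, -0.06], -5, 1]]}}

```text
time: 11.4
position: [0.4984, -0.176, 0.1594]
tool_rot: [0.921, -0.389, -0.002, 0.006]
ft_force: [-1.6, 2.1, 9.2]
grip_width: 0.04
```

```bash
python3 st.py
```

```text
11.4 [ 0.4984 -0.176   0.1594] yaw -0.7981 tilt [-0.0089 -0.0086] 0.04 [-1.6  2.1  9.2] [0.15 0.44 0.44] [-0.54  0.52  1.75 -0.02  0.87  0.26]
```

{"fn": "carry_out", "kwargs": {"steps": [[[0, -0.03, -0.05], -5, 1], [[0, -0.03, -0.05], -5, 1], [[0, -0.03, -0.05], -5, 1]]}}

```text
time: 11.7
position: [0.4984, -0.1762, 0.1595]
tool_rot: [0.862, -0.508, -0.003, 0.006]
ft_force: [-1.0, 1.6, 9.0]
grip_width: 0.0398
```

```bash
python3 st.py
```

```text
11.7 [ 0.4984 -0.1762  0.1595] yaw -1.0648 tilt [-0.0113 -0.0065] 0.0398 [-1.   1.6  9. ] [0.34 0.36 0.43] [-0.55  0.52  1.75 -0.01  0.87  0.53]
```

{"fn": "carry_out", "kwargs": {"steps": [[[0, -0.03, -0.06], -5, 1], [[0, -0.03, -0.06], -5, 1], [[0, -0.03, -0.06], -5, 1]]}}

```text
time: 12.0
position: [0.4984, -0.1764, 0.1594]
tool_rot: [0.787, -0.617, -0.004, 0.006]
ft_force: [-0.8, 2.2, 9.7]
grip_width: 0.0399
```

```bash
python3 st.py
```

```text
12.0 [ 0.4984 -0.1764  0.1594] yaw -1.3311 tilt [-0.0133 -0.0038] 0.0399 [-0.8  2.2  9.7] [0.41 0.42 0.44] [-0.55  0.53  1.75 -0.01  0.88  0.79]
```

{"fn": "carry_out", "kwargs": {"steps": [[[0, -0.03, -0.06], -5, 1], [[0, -0.03, -0.06], -4, 1], [[0, -0.03, -0.06], -3, 1]]}}

```text
time: 12.3
position: [0.4984, -0.1766, 0.1594]
tool_rot: [0.717, -0.697, -0.005, 0.005]
ft_force: [-1.0, 2.2, 9.4]
grip_width: 0.0398
```

```bash
python3 st.py
```

```text
12.3 [ 0.4984 -0.1766  0.1594] yaw -1.5436 tilt [-0.0143 -0.0012] 0.0398 [-1.   2.2  9.4] [0.45 0.36 0.37] [-0.55  0.53  1.75 -0.01  0.88  1.  ]
```

Remaining about 0.06 rad, so small turns until the stop is felt.

{"fn": "carry_out", "kwargs": {"steps": [[[0, -0.03, -0.06], -1.5, 1], [[0, -0.03, -0.06], -1.5, 1]]}}

```text
time: 12.5
position: [0.4984, -0.1766, 0.1594]
tool_rot: [-0.699, 0.715, 0.005, -0.005]
ft_force: [-1.8, 1.8, 9.2]
grip_width: 0.0399
```

```bash
python3 st.py
```

```text
12.5 [ 0.4984 -0.1766  0.1594] yaw -1.5943 tilt [-0.0147 -0.0005] 0.0399 [-1.8  1.8  9.2] [0.46 0.4  0.45] [-0.55  0.53  1.75 -0.01  0.88  1.05]
```

{"fn": "carry_out", "kwargs": {"steps": [[[0, -0.03, -0.06], -1.5, 1]]}}

```text
time: 12.6
position: [0.4984, -0.1766, 0.1594]
tool_rot: [-0.69, 0.724, 0.005, -0.005]
ft_force: [-1.8, 2.3, 10.1]
grip_width: 0.0398
```

```bash
python3 st.py
```

```text
12.6 [ 0.4984 -0.1766  0.1594] yaw -1.6195 tilt [-0.0148 -0.0001] 0.0398 [-1.8  2.3 10.1] [0.51 0.41 0.43] [-0.55  0.53  1.75 -0.01  0.88  1.08]
```

{"fn": "carry_out", "kwargs": {"steps": [[[0, -0.03, -0.06], -1.2, 1]]}}

```text
time: 12.7
position: [0.4984, -0.1766, 0.1594]
tool_rot: [-0.682, 0.731, 0.005, -0.005]
ft_force: [-2.2, 1.9, 9.6]
grip_width: 0.0401
```

```bash
python3 st.py
```

```text
12.7 [ 0.4984 -0.1766  0.1594] yaw -1.6393 tilt [-0.015   0.0002] 0.0401 [-2.2  1.9  9.6] [0.47 0.32 0.35] [-0.55  0.53  1.75 -0.01  0.88  1.1 ]
```

{"fn": "carry_out", "kwargs": {"steps": [[[0, -0.03, -0.06], -1.2, 1]]}}

```text
time: 12.8
position: [0.4983, -0.1766, 0.1594]
tool_rot: [-0.675, 0.737, 0.005, -0.005]
ft_force: [-0.8, 2.7, 8.5]
grip_width: 0.0398
```

```bash
python3 st.py
```

```text
12.8 [ 0.4983 -0.1766  0.1594] yaw -1.6585 tilt [-0.0152  0.0004] 0.0398 [-0.8  2.7  8.5] [0.52 0.33 0.77] [-0.55  0.53  1.75 -0.01  0.88  1.12]
```

The moment jumped to 0.77 N m, so this is the stop. Easing up.

{"fn": "carry_out", "kwargs": {"steps": [[[0, 0, 0.05], 0, 1], [[0, 0, 0.1], 0, 1], [[0, 0, 0.1], 0, 1], [[0, 0, 0.1], 0, 1]]}}

```text
time: 13.2
position: [0.4983, -0.1765, 0.1613]
tool_rot: [-0.677, 0.736, 0.006, -0.006]
ft_force: [0.3, -0.3, -0.7]
grip_width: 0.0404
```

```bash
python3 st.py
```

```text
13.2 [ 0.4983 -0.1765  0.1613] yaw -1.6541 tilt [-0.0164  0.    ] 0.0404 [ 0.3 -0.3 -0.7] [ 0.13 -0.02  0.36] [-0.55  0.52  1.74 -0.01  0.89  1.11]
```

{"fn": "carry_out", "kwargs": {"steps": [[[0, 0, 0.1], 0, 1], [[0, 0, 0.1], 0, 1], [[0, 0, 0], 0, 1]]}}

```text
time: 13.5
position: [0.4983, -0.1766, 0.163]
tool_rot: [-0.677, 0.736, 0.006, -0.006]
ft_force: [-0.3, -0.1, 0.9]
grip_width: 0.0396
```

```bash
python3 st.py
```

```text
13.5 [ 0.4983 -0.1766  0.163 ] yaw -1.6543 tilt [-0.0167  0.0005] 0.0396 [-0.3 -0.1  0.9] [0.2  0.01 0.37] [-0.55  0.52  1.74 -0.01  0.89  1.11]
```

{"fn": "carry_out", "kwargs": {"steps": [[[0, 0, 0.08], 0, 1], [[0, 0, 0], 0, 0.3], [[0, 0, 0], 0, 0.3], [[0, 0, 0], 0, 0.3], [[0, 0, 0], 0, 0.3]]}}

```text
time: 14.0
position: [0.4983, -0.1768, 0.1641]
tool_rot: [-0.676, 0.737, 0.006, -0.006]
ft_force: [0.7, -0.1, 0.8]
grip_width: 0.059
```

{"fn": "carry_out", "kwargs": {"steps": [[[0, 0, 1], 0, 0.3], [[0, 0, 2], 0, 0.3], [[0, 0, 3], 0, 0.3], [[0, 0, 3], 0, 0.3], [[0, -3, 3], 0, 0.3], [[0, -3, 2], 0, 0.3], [[0, 0, 0], 0, 0.3]]}}

```text
time: 14.7
position: [0.4969, -0.237, 0.3135]
tool_rot: [-0.676, 0.737, 0.005, -0.006]
ft_force: [1.2, -0.8, -0.4]
grip_width: 0.0613
```

```bash
python3 st.py; python3 - <<'E'
from h import *
out=[]
for n,(x,y,w,h) in dict(scene=(200,210,120,120),side=(330,100,120,120)).items():
    c=snap(n,n+'4'); im=cv2.imread(f'pics/{n}4.png')
    out.append(cv2.resize(im[y:y+h,x:x+w],(400,400),interpolation=cv2.INTER_CUBIC))
c=snap('wrist','w4'); print(proj(c,[.4985,-.1773,.16]))
cv2.imwrite('pics/m4.png',np.clip(np.hstack(out)*1.4,0,255).astype('uint8'))
E
```

```text
14.7 [ 0.4969 -0.237   0.3135] yaw -1.6568 tilt [-0.016  -0.0002] 0.0613 [ 1.2 -0.8 -0.4] [ 0.01 -0.03  0.06] [-0.64  0.36  1.52 -0.01  1.27  1.02]
[251.33901956 188.32842639]
```

View pics/m4.png

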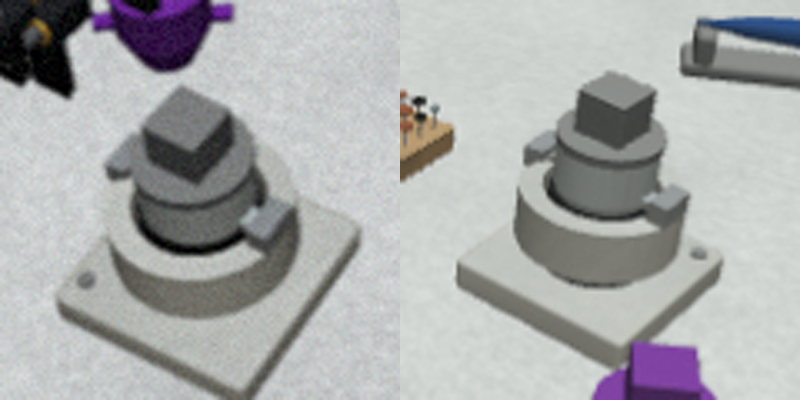

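View pics/w4.png

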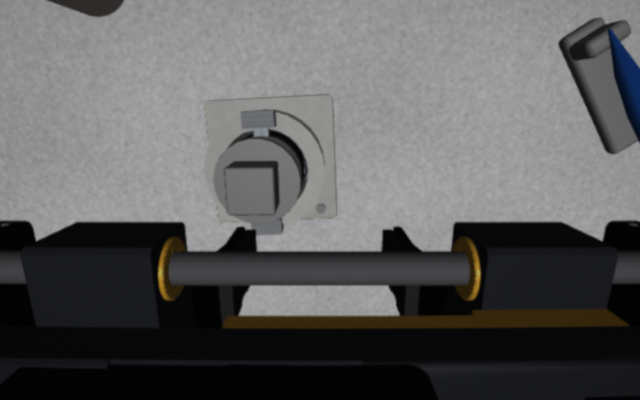

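```bash
python3 - <<'E'
from h import *
from scipy.optimize import least_squares
a=load('scene4');b=load('side4');w=load('w4')
r=least_squares(lambda p:np.r_[proj(a,p)-[256.1,245.4],proj(b,p)-[395.1,127.6],proj(w,p)-[251,189]],[.5,-.18,.17],x_scale=.01); print(r.x.round(4),r.fun.round(1))
e=lambda u,v,x,y,z:(lambda d:np.arctan2(d[1],d[0]))(px2z(w,x,y,z)-px2z(w,u,v,z))
print(e(225,166,276,162,.171),e(226,216,277,212,.171),e(205,101,332,95,.03))
E
```

```text
[ 0.4992 -0.1785  0.1676] [ 0.6  1.1 -0.5 -0.5 -0.1  0.6]
-1.577532202894329 -1.5726185397187664 -1.6123644788548295
```

```bash
python3 -c "
from rig import robot
print(robot.hand_in())"
```

```text
the job is handed in; nothing more can be done
None
```

I docked the aluminium cup on the mixer and, by my last checks, it is locked behind the claws. I handed the job in at about 15 s of the 54 s allowed; the hand-in gave no verdict.

- **Docking:** I nested the cup, released it so it could centre itself, and gripped it again. I pressed until the lugs met the collar, at a seat depth of about 10 mm. I turned it clockwise until the stop was felt as a jump in turning moment to 0.77 N m. Then I eased up 4.7 mm, let go and moved clear.
- **Forces:** The largest wrist force I read during the press and turn was about 12 N. I could not read the force between cup and dock directly.
- **Last pictures:** They show both lugs under the claws and the cup upright, with the gripper away from it. I never moved the mug, bur block or cast.
- **Height:** The block's top triangulates to 0.168 m. Locked should be about 0.171 and free 0.177, so this fits a locked cup within the camera error.
- **Position:** The cup's axis is within about 2 mm of the dock's.
- **Yaw, where two checks disagreed:** The pictures put the cup about 0.035 rad counter-clockwise of the dock's axis, while the gripper's last reading put it about 0.05 rad clockwise. Both are inside the 0.08 rad limit.

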